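Unclip the controller and hold it home in the programming cradle

ROBOT

A 6-joint arm with a two-finger parallel gripper is mounted at the origin on the work surface. World frame = base frame: x ahead of the robot, y to its left, z up, the work surface at z = 0. Lengths are in m, angles in rad, forces in N, time in s.
With the tool pointing down it reaches from about 0.25 to 0.725 m from the base axis. Payload 9.7 kg.
Tool frame: the origin (TCP) lies at the very end of the fingers, on their centre line; the grasp point (between the pads) lies 19 mm behind it; z points along the fingers, y is the line along which they close (so a half turn about z gives the same grasp; the last joint's range is limited). The gripper opens to 85 mm and grips with 20 to 120 N. Pads are 22 mm wide; open, the fingers measure 114 mm over their backs; the gripper's body (76 mm by 85 mm) begins 54 mm behind the grasp point. The pads swing forward as they close: fully open they stand 13 mm farther back than shut.
Start: joints at [1.12, 0.087, 0.176, 1.66, 0, 1.571], TCP at [0.24, 0.495, 0.196] pointing down, gripper open.
Joint ranges: [-3.13, 3.13], [-0.85, 1.81], [-1.15, 1.24], [-2.2, 2.28], [-1.44, 1.52], [-3.14, 3.14]. Speed limits (rad/s): [2.22, 2.22, 2.57, 3.14, 3.14, 3.14].

INTERFACE

Orientations are given as a unit quaternion [x, y, z, w].
In Python, from bench import ctrl gives the robot as it stands.
- The arm moves only by the tool move_arm, never from a script. Its argument "motion" is a list of rows, each a list of 3 entries, a list of its own where there are three numbers: the finger opening in m, from 0 to 0.0854, then the shift along the tool's x, y, z in m, then the turn, a rotation vector about the tool's x, y, z in degrees. A call has 1 to 10 rows; each row is the pose to reach, as a shift and turn from the pose commanded when the call began, along the tool's axes at that moment; what a row does not reach only later rows make up. A row lasts 1/10 s, in which the tool goes at most 50 mm and 8.59 degrees, less where a joint would pass 70% of its speed; a pose out of reach is approached as far as the arm can. A call with a gripper value outside its range is refused whole. The fingers move at their own pace and stop on an object; the grip force is fixed at half the most. Time passes only in rows, so rows that repeat a pose let the fingers close. It gives the time, the measured TCP pose, the force, the opening and the grip force at its end, in the units of the state.
- ctrl.get_obs(): the state, without advancing time (a new reading comes with each control period).
- ctrl.grab_frame(name): name is "scene" or "top"; returns the picture (384x512x3 uint8, red, green, blue); there is no depth.
- ctrl.camera_params(name): a dict with "fx", "fy", "cx", "cy" (pixels), "distortion" ([k1, k2, p1, p2, k3] as OpenCV has them; the pictures are not rectified), "rvec" (rotation vector, rad) and "tvec" (3), from world to camera coordinates, as OpenCV has them. Camera axes: x right, y down, z forward; pixel columns grow to the right and rows downward; lengths in m; the calibration is good to about 2 mm. A picture is of the moment at which its call begins. camera_params takes no time and is no camera call.
- ctrl.job_done(): hands the job in; it is judged then, once.
Trained networks look in the newest picture that a camera, given by its name, has taken for a name from the list of things; names that differ only in an ending like _2 or _b are one class to them, and where a whole thing is asked for, a point or a joint stands for the part that bears it (a point fixed in the world has none). Each returns a list of dicts, best first, with "score" (0 to 1); they miss things now and then, are a little off and sometimes report something else, mostly with a low value. They report only what shows in the picture. A call takes as long as a camera call. They do not tell look-alikes from the thing itself.
- ctrl.trace(camera, query): "region" (384x512 bool, what is visible of it).
- ctrl.place_of(camera, query): "centre" ([x, y, z] in m, in world coordinates, good to about 4 mm: a listed point, or the origin of a listed thing).
The state is a dict: "time": time; "qpos": joint angles; "joint_velocities": joint speeds; "effort": joint torques, N m; "tool_pos": TCP position; "tcp_rot": TCP orientation; "ft_force": force on the tool from outside, world axes, zero at the start; "moment": the same for the moment, N m; "opening": opening from 0.0 (shut) to 1.0 (fully open); "finger_force": force on a finger pad.
Only numpy, scipy, OpenCV 4.12 (cv2) and the standard library are available. Lean on these libraries where they do the work, as an engineer would, in place of code of your own. Each camera call takes 0.05 s, during which the arm holds its last target. There are 200 camera calls.

TASK

Unclip the controller, the rail module with the low ledge at one end, by pulling it straight up off the rail; leave the timer relay clipped on and everything else where it is. Set the controller down between the side guides of the programming cradle and slide its ledge in under the lip, against the sprung contact pins, until you feel it reach the hard stop, without forcing it. Finish while still holding it for the upload, flat on the cradle floor and pressed firmly against the stop: do not let go.

Things in the scene. Friction and masses are not known exactly. Their poses are not given: they have to be found in the camera images.
- controller: light-grey stepped rail module, 90 long (x), 35 wide (y), 58 high, 0.1 to 0.2 kg. Origin: centre of underside; z up; +x to its contact end. Body 40 high; its middle (x -22.5 to 22.5 mm) rises to 58, with a dark display and 4 tiny buttons on top; at the contact end (x 31 to 45) it drops to a ledge 20 high with brass contacts on the end face. Starts clipped across the rail, +x along rail_board's +x
- controller_grip (a point): on the controller's axis, 40 mm above its underside (x = y = 0): a good height to grip it, across y, 35 mm, on its flat parallel sides. Two sprung feet in the slot of its underside (37 wide, 8 deep, over the rail) reach 2 mm under the rail's edges: a straight pull up of about 8 to 18 N springs them out, and the module is free after 7 mm of lift
- controller_end (a point): centre of the controller's contact end face: 45 mm along its +x from the origin, 10 mm above its underside
- relay: timer relay clipped on the same rail beside the controller, in either order, 88 to 112 mm from it centre to centre; same housing and width, but both ends alike (40 high, no ledge) and a round knob on top. Origin: centre of its underside, same axes. It stays clipped on
- rail_board: plywood board 150 (x) x 300 (y) x 12 mm, fixed on the table, left or right. Origin: centre of its underside, z up. A steel rail 35 wide, 15 high runs along its y through the middle, top 27 mm above the table. Clipped modules' undersides are 19 mm above the table. End clamps and terminals, up to 54 mm above the table, stand on the rail more than 113 mm from the board's centre
- cradle: programming cradle, fixed: aluminium plate 150 (x) x 84 (y) x 10 mm. Origin: centre of its underside, z up. The module lies on the plate (10 mm above the table), contact end to +x, and slides in along +x between two low guides (x -55 to 40 mm, 41 mm apart, 3 mm play a side, bevelled tops 19 mm above the table). Fully home the controller's origin is at x = -5, y = 0, z = 10 mm in this frame
- contact_head: black block 44 (x) x 58 (y) x 27.5 mm at the cradle's +x end; origin: centre of its underside, on the plate at cradle x = 52 mm; same axes. Its top overhangs as a lip: front edge at cradle x = 28.5 mm (23.5 in front of its origin), underside 22.5 mm above the plate (the ledge is 20 high). Set the controller down with its origin at cradle x = -25 mm or less to clear the lip
- cradle_stop (a point): centre of the hard stop faces of the contact head under the lip, at cradle x = 40 mm, y = 0, 20 mm above the table
- pins (a joint): travel in m, along the cradle's +x, of the sprung contact block (brass pins) under the lip: 0 = free, 6.5 mm proud of the stop (front at cradle x = 33.5 mm); 0.0065 = flush with the stop, the module is home. It pushes back with about 2.5 N at first touch and 6 N when flush, and throws the module back out when let go
- servo: black hobby servo standing beside the cradle, 54 x 20 x 41 mm. Leave alone. Origin: centre of its underside
- disc_hole: fibreboard disc with a small hole, 92 across, 4 thick, in front of the cradle. Leave alone. Origin: centre of its underside
- disc: plain fibreboard disc, 92 across, 4 thick, behind the rail board. Leave alone. Origin: centre of its underside
- screwdriver: screwdriver lying in front of the rail board, 160 long along its x. Leave alone. Origin: centre of its underside
- mouse: black computer mouse, 104 x 62 x 34 mm. Leave alone. Origin: centre of its underside
- wood_base: shallow round wooden dish, 130 across, 18 high, far right. Leave alone. Origin: centre of its underside
- breadboard: white breadboard, 55 x 165 x 9 mm, far left. Leave alone. Origin: centre of its underside
There are look-alikes about, which are no part of the job. Leave any blue or red look-alike of the controller alone.

How it is judged:
On the way:
1. the controller is off the rail, at least 40 mm above its clipped place, and still about upright (height (world z) of controller above 0.059 m and angle between controller's own z axis and vertical below 0.5 rad), for 0.1 s.
At the end, for the whole second after the job is handed in: Through the last second the fingers hold the controller (over 2 N) and press it on the stop (over 1 N): end face within 2 mm of the stop, pins in over 5 of 6.5 mm, within 6 mm of the cradle's centre line and 0.12 rad of its axis, flat on the floor (3 mm, 0.1 rad), at rest (value of joint pins above 0.005 m and x of controller_end in the frame of cradle between 0.038 and 0.0425 m and y of controller_end in the frame of cradle between -0.006 and 0.006 m and z of controller in the frame of cradle between 0.007 and 0.0135 m and angle between the x axis of controller and the x axis of cradle, either way round below 0.12 rad and angle between controller's own z axis and vertical below 0.1 rad and contact force between the fingers and controller above 2 N and linear speed of controller below 0.02 m/s and contact force between controller and contact_head above 1 N); the arm keeps its last pose, push and grip.
It fails at once if the timer relay is pulled off or shoved more than 10 mm along the rail (distance of relay from where it was at the start of the episode above 0.01 m).
It fails at once if the controller is forced against the cradle with more than 60 N (contact force between controller and cradle above 60 N).
It fails at once if another thing on the table is moved by more than 30 mm (distance of any of servo, disc_hole, disc, screwdriver, mouse, wood_base, breadboard from where it was at the start of the episode above 0.03 m).
It also fails if it takes over 48 s, if anything falls off the work surface, if the arm or the gripper's body presses on something with over 40 N, if the wrist force passes 120 N, or if a joint passes its speed limit or range.

## Working session

There is one attempt and no reset: what is moved stays moved. The work goes in short steps, Python scripts to look and compute and a tool call to move; the robot and the scene stay as the last step left them, time stands still between calls to the robot, and variables do not carry over. Pictures are saved under pics/ and viewed, at most 10 in all, crops included, and the job is handed in when it is done.

Besides the shell and the picture viewer there is one more tool, called after "Emit:" as name(argument=value, ...), one argument or row to a line, values as JSON. move_arm: Moves the arm, as the interface text tells. Its arguments: {"type":"object","properties":{"motion":{"type":"array"}},"required":["motion"]}

```bash
mkdir -p pics; python3 - <<'E'
from bench import ctrl
import cv2,numpy as np
o=ctrl.get_obs();print({k:np.round(v,3) for k,v in o.items()})
for c in ["scene","top"]:
    f=ctrl.grab_frame(c);cv2.imwrite(f"pics/{c}0.png",cv2.resize(f[:,:,::-1],(800,600)))
    p=ctrl.camera_params(c);print(c,{k:np.round(v,4).tolist() for k,v in p.items()})
    for q in ["controller","relay","rail_board","cradle","contact_head","cradle_stop","controller_end","controller_grip","servo"]:
        print(c,q,[(round(r["score"],2),np.round(r["centre"],4).tolist()) for r in ctrl.place_of(c,q)][:3])
E
```

```text
{'time': np.float64(0.0), 'qpos': array([1.12 , 0.087, 0.175, 1.66 , 0.   , 1.571]), 'joint_velocities': array([ 0.002,  0.   ,  0.   , -0.002,  0.001,  0.001]), 'effort': array([-1.0000e-03, -5.2039e+01,  4.6480e+01,  1.7000e-02,  0.0000e+00,
        0.0000e+00]), 'tool_pos': array([0.239, 0.495, 0.195]), 'tcp_rot': array([ 0.223,  0.975, -0.001, -0.   ]), 'ft_force': array([-0.437, -0.227, -0.281]), 'moment': array([ 0.011,  0.013, -0.01 ]), 'finger_force': np.float64(0.0), 'opening': np.float64(1.001)}
scene {'fx': 350.1077, 'fy': 350.1077, 'cx': 253.6849, 'cy': 188.0394, 'distortion': [-0.1019, 0.0, 0.0, 0.0, 0.0], 'rvec': [2.082, 0.7925, -0.4273], 'tvec': [-0.3872, -0.1477, 1.6643]}
scene controller [(0.96, [0.5277, -0.254, 0.0138]), (0.96, [0.7195, -0.3386, 0.0011]), (0.59, [0.3028, -0.2317, 0.0023])]
scene relay [(0.77, [0.5227, -0.1504, 0.0191])]
scene rail_board [(0.23, [0.493, -0.5075, 0.0002])]
scene cradle [(0.87, [0.5482, 0.1968, 0.0017])]
scene contact_head [(0.5, [0.5974, 0.1849, 0.0103])]
scene cradle_stop [(0.82, [0.589, 0.1865, 0.0198]), (0.43, [0.5759, -0.2526, 0.0
[... 543 characters left out ...]
 [0.526, -0.2555, 0.0208]), (0.86, [0.7276, -0.34, -0.0042])]
top relay [(0.63, [0.5233, -0.1549, 0.0204])]
top rail_board [(0.93, [0.5254, -0.1981, 0.0024]), (0.63, [0.5459, 0.2974, 0.0033])]
top cradle [(0.7, [0.546, 0.1977, -0.0031]), (0.22, [0.5861, 0.1879, 0.0175])]
top contact_head [(0.63, [0.5979, 0.1857, 0.0087])]
top cradle_stop [(0.8, [0.5824, 0.1898, 0.0172]), (0.29, [0.5982, 0.1838, 0.0118])]
top controller_end [(0.88, [0.7492, -0.3007, 0.0101]), (0.79, [0.5735, -0.2532, 0.0263]), (0.79, [0.2511, -0.2304, 0.0111])]
top controller_grip [(0.94, [0.725, -0.3376, 0.0393]), (0.83, [0.2982, -0.2346, 0.042]), (0.74, [0.5276, -0.2556, 0.0623])]
top servo [(0.51, [0.5463, 0.302, 0.0012])]
```

View pics/top0.png

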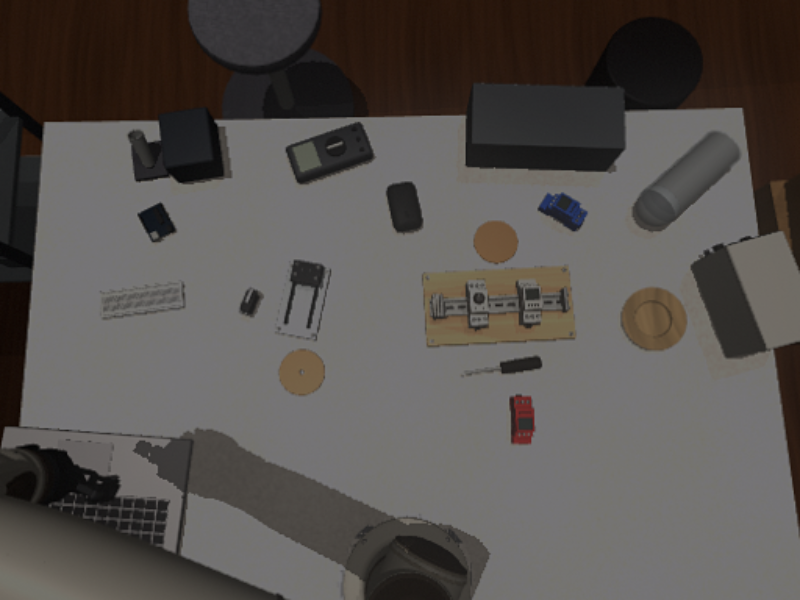

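View pics/scene0.png

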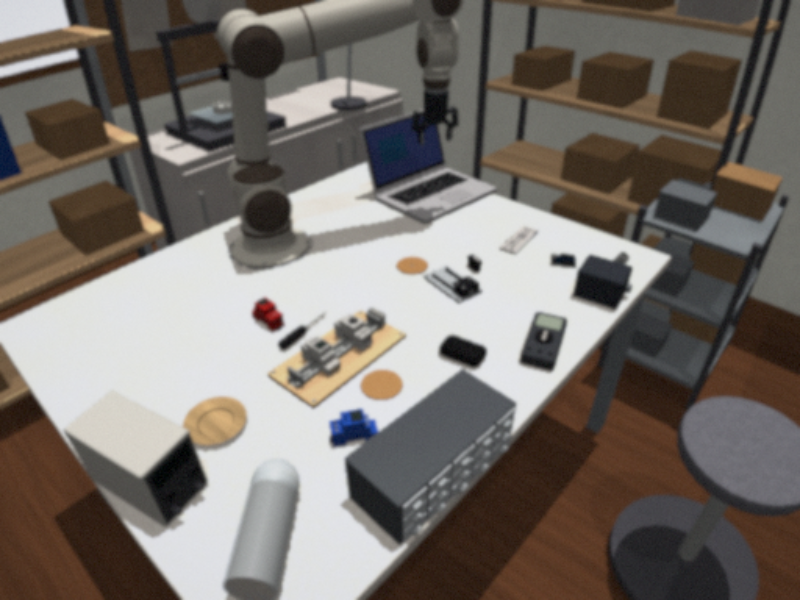

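The top view shows the relay (478,302) and the controller (530,302) on the rail. The cradle is at (303,300), slightly turned, with its head towards +x. I'll refine the poses with silhouette fits.

```bash
cat > fit.py <<'E'
from bench import ctrl
import cv2,numpy as np
from scipy.optimize import minimize
S=4
def box(x0,x1,y0,y1,z0,z1):
    return np.array([[x,y,z] for x in(x0,x1) for y in(y0,y1) for z in(z0,z1)])/1000.
M={"controller":[box(-45,31,-17.5,17.5,0,40),box(-22.5,22.5,-17.5,17.5,40,58),box(31,45,-17.5,17.5,0,20)],
"relay":[box(-45,45,-17.5,17.5,0,40),box(-22.5,22.5,-17.5,17.5,40,58)],
"rail_board":[box(-75,75,-150,150,0,12)],"cradle":[box(-75,75,-42,42,0,10),box(30,74,-29,29,10,37.5)],
"contact_head":[box(-22,22,-29,29,0,27.5),box(-23.5,22,-29,29,22.5,27.5)]}
def proj(c,P):
    p=ctrl.camera_params(c);K=np.array([[p["fx"],0,p["cx"]],[0,p["fy"],p["cy"]],[0,0,1]])
    return cv2.projectPoints(np.asarray(P,float),np.array(p["rvec"]),np.array(p["tvec"]),K,np.array(p["distortion"]))[0][:,0]
def world(P,x,y,a,z):
    c,s=np.cos(a),np.sin(a);return P@np.array([[c,s,0],[-s,c,0],[0,0,1]])+[x,y,z]
def render(c,n,x,y,a,z):
    m=np.zeros((384*S,512*S),np.uint8)
    for b in M[n]:
        h=cv2.convexHull(((proj(c,world(b,x,y,a,z))+.5)*S).astype(np.float32))
        cv2.fillConvexPoly(m,np.round(h*16).astype(np.int32),1,shift=4)
    return m
def fit(n,x,y,a,z,cams):
    best=[]
    ms={}
    for c in cams:
        L=[r["region"] for r in ctrl.trace(c,n)]
        r0=render(c,n,x,y,a,z)[S//2::S,S//2::S]>0
        if not L: print("none",c,n);continue
        m=max(L,key=lambda m:(m&r0).sum()/(m|r0).sum());ms[c]=cv2.resize(m.astype(np.uint8),None,fx=S,fy=S,interpolation=cv2.INTER_NEAREST)
    def cost(v):
        return -sum((lambda r:(r&m).sum()/(r|m).sum())(render(c,n,x+v[0]/1e3,y+v[1]/1e3,a+v[2]/100,z)) for c,m in ms.items())/max(1,len(ms))
    r=minimize(cost,[0,0,0],method="Nelder-Mead",options=dict(initial_simplex=[[0,0,0],[6,0,0],[0,6,0],[0,0,8]],maxfev=150,xatol=.05,fatol=1e-4))
    v=r.x;print(n,list(ms),"xy",round(x+v[0]/1e3,4),round(y+v[1]/1e3,4),"yaw",round(a+v[2]/100,4),"iou",round(-r.fun,3))
E
python3 - <<'E'
from fit import *
for cams in (["top"],["scene"]):
    fit("rail_board",.525,-.198,0.03,0,cams)
    fit("controller",.526,-.2545,0.03,.019,cams)
    fit("relay",.523,-.152,0.03,.019,cams)
    fit("cradle",.547,.197,-.15,0,cams)
    fit("contact_head",.598,.185,-.15,.01,cams)
f=ctrl.grab_frame("top")
a=cv2.resize(f[155:235,165:225],(600,800),interpolation=cv2.INTER_CUBIC)
a=cv2.resize(f[160:225,170:220],(400,520),interpolation=cv2.INTER_CUBIC)
b=cv2.resize(f[160:225,320:370],(400,520),interpolation=cv2.INTER_CUBIC)
cv2.imwrite("pics/crop.png",np.clip(np.hstack([a,b])[:,:,::-1]*1.6,0,255))
E
```

```text
rail_board ['top'] xy 0.5299 -0.1997 yaw 0.0346 iou 0.753
controller ['top'] xy 0.532 -0.2554 yaw -0.0105 iou 0.919
relay ['top'] xy 0.5277 -0.152 yaw 0.0213 iou 0.919
cradle ['top'] xy 0.5506 0.197 yaw -0.2187 iou 0.956
contact_head ['top'] xy 0.6021 0.1864 yaw -0.2242 iou 0.883
rail_board ['scene'] xy 0.5246 -0.2005 yaw 0.0222 iou 0.707
controller ['scene'] xy 0.5251 -0.2551 yaw 0.0363 iou 0.94
relay ['scene'] xy 0.5264 -0.1545 yaw -0.1071 iou 0.83
cradle ['scene'] xy 0.5463 0.1919 yaw -0.2166 iou 0.934
contact_head ['scene'] xy 0.6029 0.1823 yaw -0.1433 iou 0.847[ WARN:0@9.693] global loadsave.cpp:1063 imwrite_ Unsupported depth image for selected encoder is fallbacked to CV_8U.
```

View pics/crop.png

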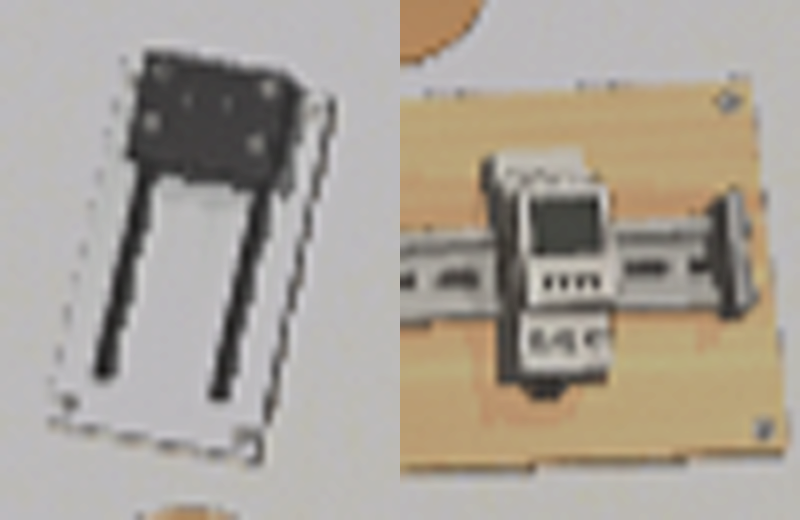

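The crop shows the cradle on the left, with guides running (150,165)-(105,378) and (263,190)-(219,400), and the controller on the right, with its ledge at the top (+x). I'll get board yaw from colour segmentation and cradle yaw from the guide and plate edges.

```bash
cat >> fit.py <<'E'
def back(c,uv,z):
    p=ctrl.camera_params(c);K=np.array([[p["fx"],0,p["cx"]],[0,p["fy"],p["cy"]],[0,0,1]])
    R=cv2.Rodrigues(np.array(p["rvec"]))[0];C=-R.T@np.array(p["tvec"])
    n=cv2.undistortPoints(np.asarray(uv,float).reshape(-1,1,2),K,np.array(p["distortion"]))[:,0]
    d=np.c_[n,np.ones(len(n))]@R;return (C+d*((z-C[2])/d[:,2])[:,None])[:,:2]
E
python3 - <<'E'
from fit import *
for c in("top","scene"):
    f=ctrl.grab_frame(c);h=cv2.cvtColor(f,cv2.COLOR_RGB2HSV)
    m=((h[...,0]>8)&(h[...,0]<28)&(h[...,1]>60)).astype(np.uint8)
    u,v=proj(c,[[.525,-.198,.012]])[0]
    w=np.zeros_like(m);cv2.fillConvexPoly(w,cv2.convexHull(proj(c,world(box(-90,90,-165,165,12,12),.526,-.198,.03,0)).astype(np.float32)).astype(np.int32),1)
    ys,xs=np.nonzero(m&w);P=back(c,np.c_[xs,ys],.012)
    P=P[(abs(P[:,0]-.525)<.1)&(abs(P[:,1]+.198)<.17)]
    r=cv2.minAreaRect((P*1000).astype(np.float32));print(c,"board",r)
    d=h[...,2].astype(int)
for z,pts in((.019,[(150,165),(105,378),(263,190),(219,400)]),(.01,[(135,60),(335,100),(262,465),(50,425)])):
    q=back("top",np.array(pts)/8.+[169.5,159.5],z);print(np.round(q,4).tolist());
    print(np.arctan2(*(q[0]-q[1])[::-1]),np.arctan2(*(q[2]-q[3])[::-1]),np.arctan2(*(q[1]-q[2])[::-1]),q.mean(0))
u=np.array([[506,158],[583,152]])
# controller crop pts: ledge top-left/right, middle top corners, low end corners
q=np.array([(517,192),(600,190),(603,300),(527,303)])-[400,0];print("mid top z77",np.round(back("top",q/8.+[319.5,159.5],.077),4).tolist())
q=np.array([(522,372),(606,370)])-[400,0];print("rear top z59",np.round(back("top",q/8.+[319.5,159.5],.059),4).tolist())
E
```

```text
top board ((536.0502319335938, -199.5694122314453), (167.50531005859375, 299.7041320800781), 1.7921518087387085)
scene board ((530.6722412109375, -205.05047607421875), (149.89007568359375, 297.5334167480469), 1.603630542755127)
[[0.5843, 0.2116], [0.4995, 0.2286], [0.5732, 0.1669], [0.4897, 0.1841]]
-0.1983624556416246 -0.2031543945901657 2.4449959513567077 [0.53669348 0.19780778]
[[0.6296, 0.2192], [0.6113, 0.1392], [0.4649, 0.1685], [0.4827, 0.2515]]
1.346533700403817 -1.781405142789804 -0.19712668941835496 [0.54715083 0.19460374]
mid top z77 [[0.5509, -0.2377], [0.551, -0.269], [0.5088, -0.2674], [0.5083, -0.2389]]
rear top z59 [[0.4849, -0.2392], [0.485, -0.2711]]
```

```bash
cat > go.py <<'E'
import sys,numpy as np
from bench import ctrl
from scipy.spatial.transform import Rotation as R
x,y,z,a=map(float,sys.argv[1:5])  # world TCP, yaw of module axis
o=ctrl.get_obs();R0=R.from_quat(o["tcp_rot"])
# tool y at a+90deg, z down, so tool x at a+180deg
m=np.array([[-np.cos(a),-np.sin(a),0],[-np.sin(a),np.cos(a),0],[0,0,-1]]).T
T=R.from_matrix(m)
print("t",o["time"],"pos",np.round(o["tool_pos"],4),"F",np.round(o["ft_force"],1),"grip",o["finger_force"],"q",np.round(o["qpos"],2))
print("shift",np.round(R0.inv().apply(np.array([x,y,z])-o["tool_pos"]),4).tolist(),"turn",np.round((R0.inv()*T).as_rotvec(degrees=True),2).tolist())
E
python3 go.py .528 -.2545 .15 .03
```

```text
t 1.65 pos [0.2396 0.4951 0.196 ] F [-0.6 -0.3 -0.8] grip 0.0 q [1.12 0.09 0.18 1.66 0.   1.57]
shift [-0.5861, -0.549, 0.046] turn [-0.0, -0.0, -27.55]
```

Emit:
move_arm(
  motion=[
    [0.065,[-0.586,-0.549,0.0],[0,0,-27.55]],
    [0.065,[-0.586,-0.549,0.0],[0,0,-27.55]],
    [0.065,[-0.586,-0.549,0.0],[0,0,-27.55]],
    [0.065,[-0.586,-0.549,0.0],[0,0,-27.55]],
    [0.065,[-0.586,-0.549,0.0],[0,0,-27.55]],
    [0.065,[-0.586,-0.549,0.0],[0,0,-27.55]],
    [0.065,[-0.586,-0.549,0.0],[0,0,-27.55]],
    [0.065,[-0.586,-0.549,0.0],[0,0,-27.55]],
    [0.065,[-0.586,-0.549,0.0],[0,0,-27.55]],
    [0.065,[-0.586,-0.549,0.0],[0,0,-27.55]],
  ],
)

```text
time: 2.65
tool_pos: [0.4173, 0.0321, 0.1964]
tcp_rot: [-0.015, 1.0, 0.0, 0.001]
ft_force: [0.8, 1.0, -0.1]
opening: 0.76
finger_force: 0.0
```

```bash
python3 go.py .528 -.2545 .12 .03
```

```text
t 2.65 pos [0.4173 0.0321 0.1964] F [ 0.8  1.  -0.1] grip 0.0 q [ 0.08 -0.23 -0.12  1.68  0.    0.05]
shift [-0.1019, -0.2898, 0.0764] turn [0.01, 0.06, 0.0]
```

Emit:
move_arm(
  motion=[
    [0.065,[-0.102,-0.29,0.03],[0,0,0]],
    [0.065,[-0.102,-0.29,0.03],[0,0,0]],
    [0.065,[-0.102,-0.29,0.03],[0,0,0]],
    [0.065,[-0.102,-0.29,0.03],[0,0,0]],
    [0.065,[-0.102,-0.29,0.03],[0,0,0]],
    [0.065,[-0.102,-0.29,0.03],[0,0,0]],
    [0.065,[-0.102,-0.29,0.03],[0,0,0]],
    [0.065,[-0.102,-0.29,0.03],[0,0,0]],
    [0.065,[-0.102,-0.29,0.03],[0,0,0]],
    [0.065,[-0.102,-0.29,0.03],[0,0,0]],
  ],
)

```text
time: 3.65
tool_pos: [0.5276, -0.2513, 0.1668]
tcp_rot: [-0.016, 1.0, -0.0, 0.0]
ft_force: [-0.3, 0.2, 0.6]
opening: 0.762
finger_force: 0.0
```

```bash
python3 go.py .528 -.2545 .04 .03
```

```text
t 3.65 pos [ 0.5276 -0.2513  0.1668] F [-0.3  0.2  0.6] grip 0.0 q [-0.44  0.16  0.2   1.61  0.   -0.48]
shift [-0.0002, -0.0031, 0.1268] turn [-0.01, 0.05, 0.08]
```

Emit:
move_arm(
  motion=[
    [0.065,[0,-0.003,0.04],[0,0,0]],
    [0.065,[0,-0.003,0.075],[0,0,0]],
    [0.065,[0,-0.003,0.1],[0,0,0]],
    [0.065,[0,-0.003,0.115],[0,0,0]],
    [0.065,[0,-0.003,0.127],[0,0,0]],
    [0.065,[0,-0.003,0.127],[0,0,0]],
    [0.065,[0,-0.003,0.127],[0,0,0]],
  ],
)

```text
time: 4.35
tool_pos: [0.5283, -0.2556, 0.0403]
tcp_rot: [-0.015, 1.0, -0.0, 0.001]
ft_force: [0.1, 0.2, 0.6]
opening: 0.759
finger_force: 0.0
```

```bash
python3 go.py .528 -.2545 .04 .03; python3 - <<'E'
from fit import *
for c in("scene","top"):
    f=ctrl.grab_frame(c)
    u,v=proj(c,[[.528,-.2545,.06]])[0].astype(int)
    a=cv2.resize(f[v-32:v+32,u-25:u+25],(400,512),interpolation=cv2.INTER_CUBIC)
    L=a if c=="scene" else np.hstack([L,a])
cv2.imwrite("pics/g.png",np.clip(L[:,:,::-1]*1.5,0,255).astype(np.uint8))
E
```

```text
t 4.35 pos [ 0.5283 -0.2556  0.0403] F [0.1 0.2 0.6] grip 0.0 q [-0.45  0.17 -0.03  1.37  0.   -0.48]
shift [0.0003, 0.0011, 0.0003] turn [-0.04, 0.08, 0.02]
```

View pics/g.png

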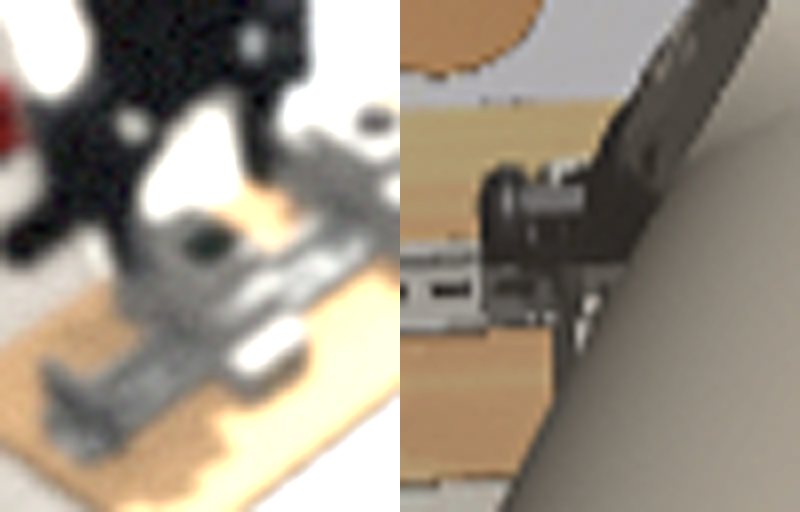

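The crops are coarse, but in the scene view the fingers at (120,190) and (265,130) straddle the module. Closing now.

Emit:
move_arm(
  motion=[
    [0.03,[0,0,0],[0,0,0]],
    [0.03,[0,0,0],[0,0,0]],
    [0.03,[0,0,0],[0,0,0]],
    [0.03,[0,0,0],[0,0,0]],
    [0.03,[0,0,0],[0,0,0]],
    [0.03,[0,0,0],[0,0,0]],
    [0.03,[0,0,0],[0,0,0]],
    [0.03,[0,0,0],[0,0,0]],
    [0.03,[0,0,0],[0,0,0]],
    [0.03,[0,0,0],[0,0,0]],
  ],
)

```text
time: 5.45
tool_pos: [0.5282, -0.2557, 0.0401]
tcp_rot: [-0.015, 1.0, -0.0, 0.001]
ft_force: [-0.2, 1.0, 4.6]
opening: 0.363
finger_force: 49.7
```

Emit:
move_arm(
  motion=[
    [0.02,[0,0,-0.002],[0,0,0]],
    [0.02,[0,0,-0.004],[0,0,0]],
    [0.02,[0,0,-0.006],[0,0,0]],
    [0.02,[0,0,-0.008],[0,0,0]],
    [0.02,[0,0,-0.01],[0,0,0]],
    [0.02,[0,0,-0.014],[0,0,0]],
    [0.02,[0,0,-0.02],[0,0,0]],
    [0.02,[0,0,-0.03],[0,0,0]],
    [0.02,[0,0,-0.03],[0,0,0]],
  ],
)

```text
time: 6.35
tool_pos: [0.5286, -0.256, 0.0711]
tcp_rot: [-0.015, 1.0, -0.001, 0.001]
ft_force: [-0.2, 0.2, 1.1]
opening: 0.235
finger_force: 0.0
```

```bash
python3 go.py .528 -.2545 .15 .03; python3 - <<'E'
from fit import *
f=ctrl.grab_frame("scene");u,v=proj("scene",[[.528,-.2545,.06]])[0].astype(int)
a=cv2.resize(f[v-40:v+40,u-50:u+50],(800,600),interpolation=cv2.INTER_CUBIC)
cv2.imwrite("pics/h.png",np.clip(a[:,:,::-1]*1.4,0,255).astype(np.uint8))
print([(round(r["score"],2),np.round(r["centre"],3)) for r in ctrl.place_of("scene","controller")+ctrl.place_of("scene","controller_end")+ctrl.place_of("scene","controller_grip")])
E
```

```text
t 6.35 pos [ 0.5286 -0.256   0.0711] F [-0.2  0.2  1.1] grip 0.0 q [-0.45  0.16  0.02  1.42 -0.   -0.48]
shift [0.0004, 0.0014, -0.0789] turn [-0.07, 0.14, 0.0]
[(0.78, array([ 0.527, -0.254,  0.018])), (0.56, array([ 0.3  , -0.229,  0.001])), (0.84, array([ 0.254, -0.231,  0.012])), (0.77, array([ 0.743, -0.303,  0.014])), (0.6, array([ 0.575, -0.255,  0.028])), (0.75, array([ 0.297, -0.232,  0.04 ])), (0.64, array([ 0.533, -0.264,  0.062])), (0.59, array([ 0.722, -0.342,  0.038]))]
```

View pics/h.png

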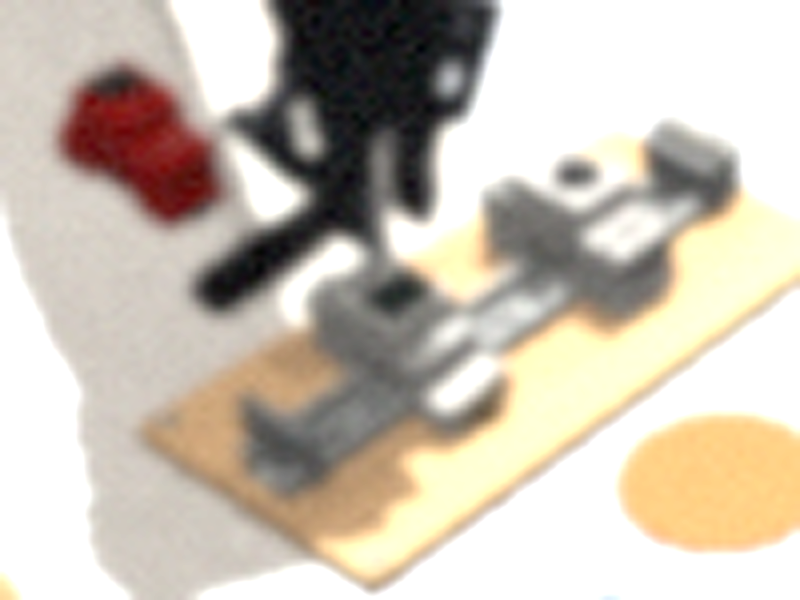

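The module slipped and is still clipped on the rail at about (400,300). I'll grip lower, close fully, let the force settle, and pull in small steps.

Emit:
move_arm(
  motion=[
    [0.065,[0,0.001,0],[0,0,0]],
    [0.065,[0,0.001,0],[0,0,0]],
    [0.065,[0,0.001,0],[0,0,0]],
    [0.065,[0,0.001,0],[0,0,0]],
    [0.065,[0,0.001,0],[0,0,0]],
    [0.065,[0,0.001,0],[0,0,0]],
    [0.065,[0,0.001,0.02],[0,0,0]],
    [0.065,[0,0.001,0.03],[0,0,0]],
    [0.065,[0,0.001,0.037],[0,0,0]],
    [0.065,[0,0.001,0.037],[0,0,0]],
  ],
)

```text
time: 7.55
tool_pos: [0.5271, -0.2543, 0.0309]
tcp_rot: [-0.015, 1.0, 0.0, -0.001]
ft_force: [-0.3, 0.2, -0.3]
opening: 0.761
finger_force: 0.0
```

Emit:
move_arm(
  motion=[
    [0.0,[0,0,0],[0,0,0]],
    [0.0,[0,0,0],[0,0,0]],
    [0.0,[0,0,0],[0,0,0]],
    [0.0,[0,0,0],[0,0,0]],
    [0.0,[0,0,0],[0,0,0]],
    [0.0,[0,0,0],[0,0,0]],
    [0.0,[0,0,0],[0,0,0]],
    [0.0,[0,0,0],[0,0,0]],
    [0.0,[0,0,0],[0,0,0]],
    [0.0,[0,0,0],[0,0,0]],
  ],
)

```text
time: 8.55
tool_pos: [0.5281, -0.2549, 0.0331]
tcp_rot: [-0.015, 1.0, -0.0, 0.001]
ft_force: [-2.3, -0.6, 5.9]
opening: 0.39
finger_force: 60.1
```

Emit:
move_arm(
  motion=[
    [0.0,[0,0,-0.001],[0,0,0]],
    [0.0,[0,0,-0.002],[0,0,0]],
    [0.0,[0,0,-0.003],[0,0,0]],
    [0.0,[0,0,-0.004],[0,0,0]],
  ],
)

```text
time: 8.95
tool_pos: [0.5272, -0.2543, 0.0347]
tcp_rot: [-0.015, 1.0, 0.0, -0.001]
ft_force: [2.5, -1.9, -13.4]
opening: 0.383
finger_force: 60.8
```

Emit:
move_arm(
  motion=[
    [0.0,[0,0,-0.001],[0,0,0]],
    [0.0,[0,0,-0.002],[0,0,0]],
    [0.0,[0,0,-0.003],[0,0,0]],
    [0.0,[0,0,-0.004],[0,0,0]],
    [0.0,[0,0,-0.005],[0,0,0]],
    [0.0,[0,0,-0.006],[0,0,0]],
  ],
)

```text
time: 9.55
tool_pos: [0.5278, -0.2546, 0.0424]
tcp_rot: [-0.015, 1.0, -0.0, 0.0]
ft_force: [0.7, 0.3, -1.7]
opening: 0.383
finger_force: 62.3
```

Emit:
move_arm(
  motion=[
    [0.0,[0,0,-0.01],[0,0,0]],
    [0.0,[0,0,-0.025],[0,0,0]],
    [0.0,[0,0,-0.045],[0,0,0]],
    [0.0,[0,0,-0.07],[0,0,0]],
    [0.0,[0,0,-0.09],[0,0,0]],
    [0.0,[0,0,-0.1],[0,0,0]],
    [0.0,[0,0,-0.1],[0,0,0]],
  ],
)

```text
time: 10.25
tool_pos: [0.5286, -0.255, 0.1443]
tcp_rot: [-0.015, 1.0, -0.001, 0.001]
ft_force: [-0.5, -0.4, -1.4]
opening: 0.384
finger_force: 62.3
```

```bash
python3 go.py .5135 .2025 .142 -.21; python3 - <<'E'
from fit import *
for c in("scene","top"):
  ctrl.grab_frame(c)
  for q in("controller","controller_end","controller_grip"): print(c,q,[(round(r["score"],2),np.round(r["centre"],3).tolist()) for r in ctrl.place_of(c,q) if .4<r["centre"][0]<.67])
f=ctrl.grab_frame("scene");u,v=proj("scene",[[.528,-.2545,.1]])[0].astype(int)
a=cv2.resize(f[v-40:v+40,u-50:u+50],(800,600),interpolation=cv2.INTER_CUBIC)
cv2.imwrite("pics/i.png",np.clip(a[:,:,::-1]*1.4,0,255).astype(np.uint8))
E
```

```text
t 10.25 pos [ 0.5286 -0.255   0.1443] F [-0.5 -0.4 -1.4] grip 62.294275760650635 q [-0.45  0.16  0.15  1.56  0.   -0.48]
shift [0.0013, 0.4577, 0.0016] turn [-0.07, 0.17, 13.75]
scene controller [(0.75, [0.527, -0.258, 0.126])]
scene controller_end [(0.95, [0.575, -0.251, 0.141])]
scene controller_grip [(0.93, [0.531, -0.257, 0.168]), (0.64, [0.407, 0.199, 0.001])]
top controller [(0.43, [0.528, -0.258, 0.127])]
top controller_end []
top controller_grip [(0.66, [0.528, -0.253, 0.17]), (0.46, [0.404, -0.196, 0.002])]
```

View pics/i.png

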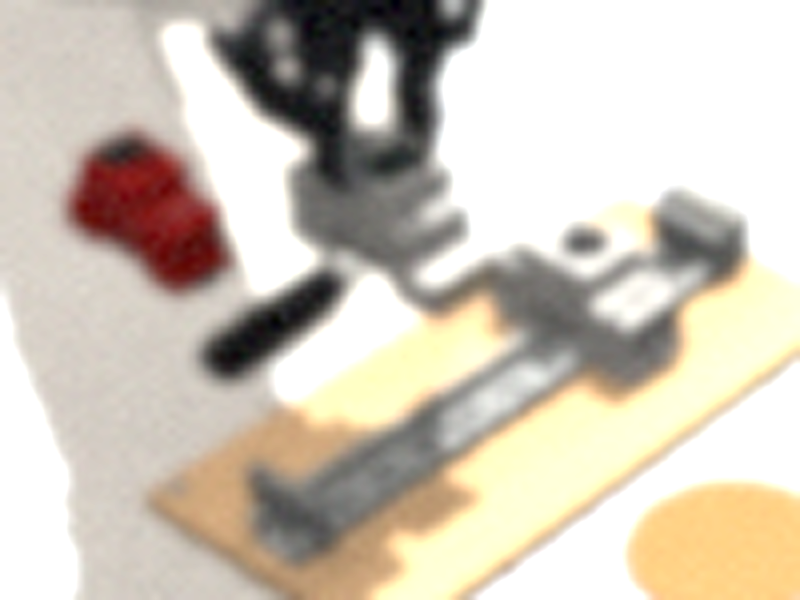

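The controller is free and held level at about (375,190), and the relay is still on the rail. Underside is about 17 mm below the TCP. Moving over the cradle entry (cradle x ≈ -30 mm).

Emit:
move_arm(
  motion=[
    [0.0,[0,0.04,0],[0,0,0]],
    [0.0,[0,0.09,0],[0,0,2]],
    [0.0,[0,0.14,0],[0,0,4]],
    [0.0,[0,0.19,0],[0,0,6]],
    [0.0,[0,0.24,0],[0,0,8]],
    [0.0,[0,0.29,0],[0,0,10]],
    [0.0,[0,0.34,0],[0,0,12]],
    [0.0,[-0.002,0.39,0],[0,0,13.75]],
    [0.0,[-0.003,0.43,0],[0,0,13.75]],
    [0.0,[-0.003,0.457,0],[0,0,13.75]],
  ],
)

```text
time: 11.7
tool_pos: [0.5165, 0.2051, 0.1418]
tcp_rot: [0.104, 0.995, 0.0, -0.0]
ft_force: [0.0, -0.6, -1.7]
opening: 0.388
finger_force: 62.3
```

Emit:
move_arm(
  motion=[
    [0.0,[0,0,0],[0,0,0]],
    [0.0,[0,0,0],[0,0,0]],
  ],
)

```text
time: 11.9
tool_pos: [0.5168, 0.2026, 0.1417]
tcp_rot: [0.104, 0.995, -0.0, -0.0]
ft_force: [0.1, 0.4, -2.0]
opening: 0.388
finger_force: 62.3
```

```bash
python3 go.py .5177 .2020 .045 -.21; python3 - <<'E'
from fit import *
for c in("scene","top"):
  f=ctrl.grab_frame(c)
  for q in("controller","controller_end","controller_grip","cradle","cradle_stop","contact_head"): print(c,q,[(round(r["score"],2),np.round(r["centre"],4).tolist()) for r in ctrl.place_of(c,q) if .4<r["centre"][0]<.67 and r["centre"][1]>.1])
  u,v=proj(c,[[.53,.2,.07]])[0].astype(int)
  a=cv2.resize(f[v-36:v+36,u-24:u+24],(400,600),interpolation=cv2.INTER_CUBIC)
  L=a if c=="scene" else np.hstack([L,a])
cv2.imwrite("pics/j.png",np.clip(L[:,:,::-1]*1.4,0,255).astype(np.uint8))
E
```

```text
t 11.9 pos [0.5168 0.2026 0.1417] F [ 0.1  0.4 -2. ] grip 62.27794289588928 q [ 0.37  0.09  0.07  1.56 -0.    0.58]
shift [-0.0011, -0.0003, 0.0967] turn [-0.03, -0.03, 0.09]
scene controller [(0.7, [0.5147, 0.203, 0.1262])]
scene controller_end [(0.63, [0.5625, 0.1946, 0.1373])]
scene controller_grip [(0.6, [0.5199, 0.2009, 0.1666])]
scene cradle [(0.92, [0.5509, 0.1949, 0.001]), (0.73, [0.5207, 0.2012, 0.1662])]
scene cradle_stop [(0.74, [0.5858, 0.1845, 0.0185]), (0.37, [0.5636, 0.1977, 0.1348])]
scene contact_head [(0.46, [0.6, 0.1852, 0.0071])]
top controller []
top controller_end [(0.5, [0.5611, 0.1917, 0.1381])]
top controller_grip [(0.48, [0.5183, 0.204, 0.1736])]
top cradle [(0.64, [0.5448, 0.1989, -0.0031])]
top cradle_stop [(0.93, [0.5863, 0.1849, 0.0195])]
top contact_head [(0.62, [0.5959, 0.1874, 0.0081])]
```

View pics/j.png

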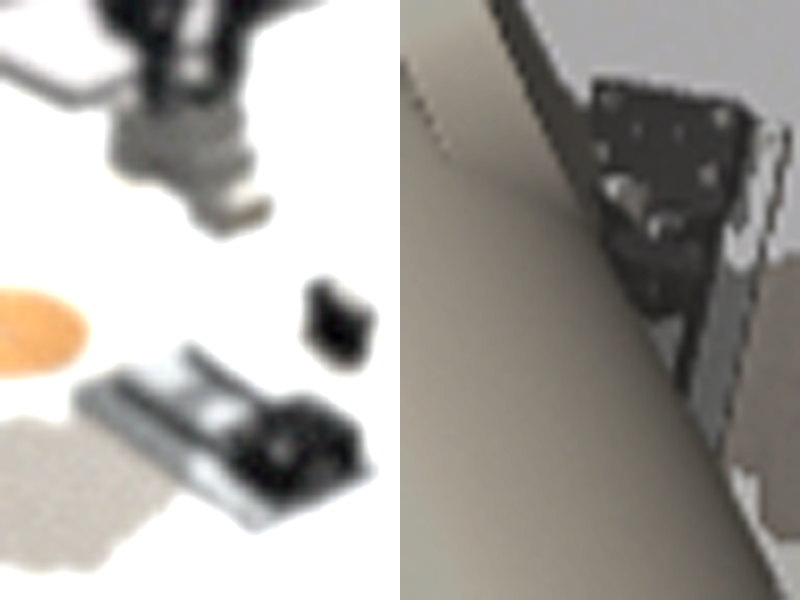

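The view shows the controller held level over the cradle, ledge towards the contact head. Descending to just above the guides, then to the floor.

Emit:
move_arm(
  motion=[
    [0.0,[-0.001,-0.001,0.03],[0,0,0]],
    [0.0,[-0.001,-0.001,0.06],[0,0,0]],
    [0.0,[-0.001,-0.001,0.08],[0,0,0]],
    [0.0,[-0.001,-0.001,0.092],[0,0,0]],
    [0.0,[-0.001,-0.001,0.098],[0,0,0]],
    [0.0,[-0.001,-0.001,0.103],[0,0,0]],
    [0.0,[-0.001,-0.001,0.103],[0,0,0]],
  ],
)

```text
time: 13.3
tool_pos: [0.518, 0.2012, 0.0392]
tcp_rot: [0.105, 0.994, 0.0, 0.0]
ft_force: [-0.2, -1.0, -1.5]
opening: 0.387
finger_force: 62.3
```

Emit:
move_arm(
  motion=[
    [0.0,[0,0,0.002],[0,0,0]],
    [0.0,[0,0,0.004],[0,0,0]],
    [0.0,[0,0,0.006],[0,0,0]],
    [0.0,[0,0,0.008],[0,0,0]],
    [0.0,[0,0,0.008],[0,0,0]],
  ],
)

```text
time: 13.8
tool_pos: [0.5178, 0.2012, 0.0308]
tcp_rot: [0.105, 0.994, 0.0, -0.0]
ft_force: [0.7, 1.1, -1.9]
opening: 0.385
finger_force: 62.3
```

Emit:
move_arm(
  motion=[
    [0.0,[0,0,0.001],[0,0,0]],
    [0.0,[0,0,0.002],[0,0,0]],
    [0.0,[0,0,0.003],[0,0,0]],
    [0.0,[0,0,0.0035],[0,0,0]],
    [0.0,[0,0,0.0035],[0,0,0]],
  ],
)

```text
time: 14.3
tool_pos: [0.5179, 0.2012, 0.0275]
tcp_rot: [0.105, 0.994, 0.0, 0.0]
ft_force: [0.6, 1.3, -2.1]
opening: 0.384
finger_force: 62.2
```

Emit:
move_arm(
  motion=[
    [0.0,[0,0,0.001],[0,0,0]],
    [0.0,[0,0,0.002],[0,0,0]],
    [0.0,[0,0,0.002],[0,0,0]],
  ],
)

```text
time: 14.6
tool_pos: [0.5178, 0.2011, 0.0254]
tcp_rot: [0.105, 0.994, 0.0, 0.0]
ft_force: [1.7, 0.4, -1.5]
opening: 0.384
finger_force: 62.2
```

Emit:
move_arm(
  motion=[
    [0.0,[0,0,0.001],[0,0,0]],
    [0.0,[0,0,0.0015],[0,0,0]],
    [0.0,[0,0,0.0015],[0,0,0]],
  ],
)

```text
time: 14.9
tool_pos: [0.5177, 0.2012, 0.0245]
tcp_rot: [0.105, 0.995, 0.0, 0.0]
ft_force: [-3.5, 0.5, 4.7]
opening: 0.39
finger_force: 63.0
```

Emit:
move_arm(
  motion=[
    [0.0,[-0.002,0,0],[0,0,0]],
    [0.0,[-0.004,0,0],[0,0,0]],
    [0.0,[-0.006,0,0],[0,0,0]],
    [0.0,[-0.008,0,0],[0,0,0]],
    [0.0,[-0.01,0,0],[0,0,0]],
    [0.0,[-0.012,0,0],[0,0,0]],
    [0.0,[-0.012,0,0],[0,0,0]],
  ],
)

```text
time: 15.6
tool_pos: [0.5294, 0.1987, 0.0245]
tcp_rot: [0.105, 0.994, 0.0, -0.0]
ft_force: [-3.3, 1.1, 4.9]
opening: 0.388
finger_force: 63.0
```

Emit:
move_arm(
  motion=[
    [0.0,[-0.002,0,0],[0,0,0]],
    [0.0,[-0.004,0,0],[0,0,0]],
    [0.0,[-0.006,0,0],[0,0,0]],
    [0.0,[-0.008,0,0],[0,0,0]],
    [0.0,[-0.008,0,0],[0,0,0]],
  ],
)

```text
time: 16.1
tool_pos: [0.5366, 0.1971, 0.0247]
tcp_rot: [0.105, 0.995, 0.0, -0.001]
ft_force: [-8.4, 1.3, 7.7]
opening: 0.386
finger_force: 63.4
```

Emit:
move_arm(
  motion=[
    [0.0,[-0.001,0,0],[0,0,0]],
    [0.0,[-0.002,0,0],[0,0,0]],
    [0.0,[-0.003,0,0],[0,0,0]],
    [0.0,[-0.003,0,0],[0,0,0]],
  ],
)

```text
time: 16.5
tool_pos: [0.539, 0.1966, 0.0248]
tcp_rot: [0.105, 0.995, 0.0, -0.001]
ft_force: [-10.5, 2.2, 11.0]
opening: 0.385
finger_force: 63.7
```

Emit:
move_arm(
  motion=[
    [0.0,[-0.001,0,0],[0,0,0]],
    [0.0,[-0.002,0,0],[0,0,0]],
    [0.0,[-0.002,0,0],[0,0,0]],
  ],
)

```text
time: 16.8
tool_pos: [0.5406, 0.1963, 0.0249]
tcp_rot: [0.104, 0.995, 0.0, -0.001]
ft_force: [-11.3, 1.5, 12.5]
opening: 0.388
finger_force: 63.8
```

Emit:
move_arm(
  motion=[
    [0.0,[-0.001,0,0],[0,0,0]],
    [0.0,[-0.0015,0,0],[0,0,0]],
    [0.0,[-0.0015,0,0],[0,0,0]],
  ],
)

```text
time: 17.1
tool_pos: [0.5419, 0.196, 0.025]
tcp_rot: [0.104, 0.995, 0.0, -0.002]
ft_force: [-13.2, 3.2, 12.7]
opening: 0.386
finger_force: 64.0
```

Emit:
move_arm(
  motion=[
    [0.0,[-0.001,0,0],[0,0,0]],
    [0.0,[-0.0015,0,0],[0,0,0]],
    [0.0,[-0.0015,0,0],[0,0,0]],
  ],
)

```text
time: 17.4
tool_pos: [0.5423, 0.1959, 0.0252]
tcp_rot: [0.104, 0.995, 0.001, -0.002]
ft_force: [-20.2, 3.4, 17.7]
opening: 0.387
finger_force: 64.4
```

Emit:
move_arm(
  motion=[
    [0.0,[-0.0005,0,-0.0005],[0,0,0]],
    [0.0,[-0.001,0,-0.0005],[0,0,0]],
    [0.0,[-0.001,0,-0.0005],[0,0,0]],
    [0.0,[-0.001,0,-0.0005],[0,0,0]],
  ],
)

```text
time: 17.8
tool_pos: [0.5425, 0.1959, 0.0254]
tcp_rot: [0.104, 0.995, 0.001, -0.003]
ft_force: [-23.1, 4.0, 17.3]
opening: 0.385
finger_force: 64.4
```

```bash
python3 go.py .5421 .196 .025 -.21; python3 - <<'E'
from fit import *
for c in("scene","top"):
  f=ctrl.grab_frame(c)
  for q in("controller","controller_end","controller_grip","relay"): print(c,q,[(round(r["score"],2),np.round(r["centre"],4).tolist()) for r in ctrl.place_of(c,q) if .4<r["centre"][0]<.67])
f=ctrl.grab_frame("scene");u,v=proj("scene",[[.55,.2,.05]])[0].astype(int)
a=cv2.resize(f[v-30:v+30,u-40:u+40],(800,600),interpolation=cv2.INTER_CUBIC)
cv2.imwrite("pics/k.png",np.clip(a[:,:,::-1]*1.3,0,255).astype(np.uint8))
E
```

```text
t 17.8 pos [0.5425 0.1959 0.0254] F [-23.1   4.   17.3] grip 64.42030191421509 q [ 0.34  0.16 -0.08  1.34  0.    0.55]
shift [0.0004, 0.0001, 0.0004] turn [0.02, -0.38, 0.08]
scene controller [(0.64, [0.538, 0.1971, 0.0089])]
scene controller_end [(0.48, [0.5893, 0.1886, 0.0195])]
scene controller_grip [(0.59, [0.5458, 0.1961, 0.0537])]
scene relay [(0.82, [0.5249, -0.1523, 0.0206]), (0.27, [0.4027, 0.1961, -0.0009])]
top controller []
top controller_end []
top controller_grip []
top relay [(0.6, [0.526, -0.1544, 0.0209])]
```

View pics/k.png

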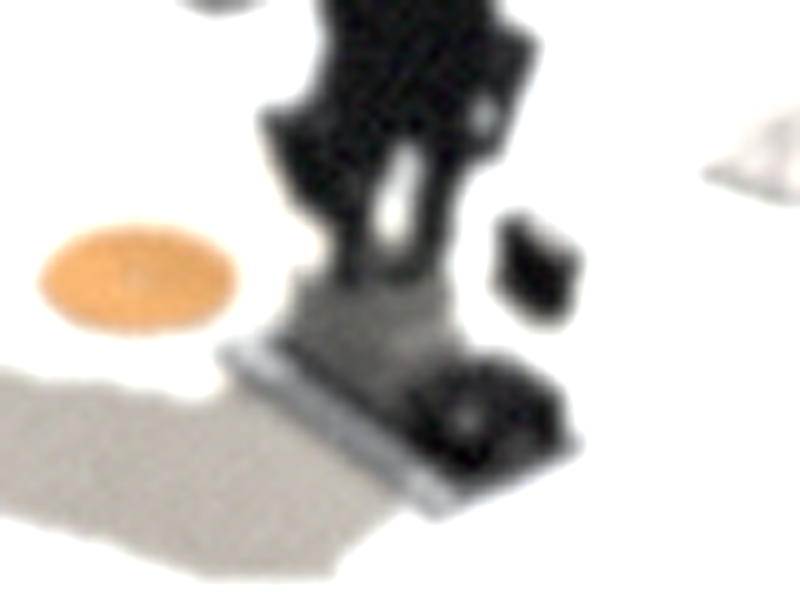

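The picture shows the controller flat at about (370,320), ledge under the lip of the head (480,420). Force climbed with almost no further motion, so it's on the hard stop. The relay hasn't moved. Handing in.

```bash
python3 -c "
from bench import ctrl
print(ctrl.job_done())"
```

```text
the job is handed in; nothing more can be done
None
```

The controller is off the rail and in the cradle, still gripped and pressed against the hard stop with its ledge under the lip. The relay is still clipped on. I handed the job in at about 18 s; no verdict came back.

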